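# Shut the parts drawer and lock its cam handle

## Task

Push the open drawer of the white storage unit fully home without slamming it, then swing the red locking handle on top of the unit round towards the front, up over its cam, until it drops into the low notch, and leave it there. Feel for the notch: its place differs from unit to unit, and the handle must not be strained hard against the stop behind it. Leave the things on and around the unit where they stand.

Things in the scene. Friction and masses are not known exactly. Their poses are not given: they have to be found in the camera images.
- unit: fixed white plastic storage unit with ribbed flanks, 300 deep (x) by 360 wide (y) by 150 high, fixed to the bench; origin at the centre of its underside, x axis pointing from its drawer front (facing the robot) to its back, z up
- drawer_edge (a point): middle of the top edge of the drawer's outer face: the drawer front is a white panel 360 wide, 12 thick, from 4 to 150 mm above the bench, moving with the drawer; same axes as the unit. With the drawer home it lies 162 mm ahead (-x of the unit) of the unit's origin
- drawer: the drawer, front panel and open grey tray with hinges in it; its origin coincides with the unit's origin when fully home (against a firm stop) and moves to the unit's -x as it opens; starts 40 to 80 mm open. Slides with about 3 N of friction, and 6 N more per m/s
- pivot (a point): point on the handle's upright turning axis, at the level of the unit's top (150 mm above the bench), 45 mm behind the closed drawer's outer face, half-way along the unit's width; same axes as the unit. The cam round it: level track, ramp (0.5 rad long), short crest, steep drop into the notch, hard stop at the notch's far side
- lever_grip (a point): centre of the handle's red grip, a level rounded bar 18 wide, 18 high, running from 72 to 140 mm from the turning axis. This point is 112 mm from the axis and about 46 mm above the unit's top at the start (55 on the cam's crest, 36 in the notch). The frame's -x axis points outwards along the bar
- turn (a joint): turn of the handle, rad, counter-clockwise from above; starts 0 to 0.12. At 0 the bar points 103.5 deg counter-clockwise from the unit's +x axis (to its left), at 1.335 straight out over the drawer front. The cam is set differently on each unit, unmeasured: ramp foot anywhere from 0.17 to 0.87, notch seat (0.07 play) 0.8 past it, 0.95 to 1.73. Let go on the ramp it slides back
- lift (a joint): height of the handle on its cam, m: about -0.001 on the level start track, +0.008 on the crest, -0.011 when dropped fully into the notch. Spring and weight press the handle down with 6 N (notch) to 9 N (crest); it must be free to rise and fall, so a firm grip that does not rise with it jams it
- bend (a joint): twist of the stiff rubber bush between hub and bar, rad: 20 N m per rad; positive when the bar is pushed counter-clockwise ahead of the hub. Climbing the cam takes 2 to 4 N sideways at the grip (up to about 0.025); more than 0.07 either way (1.4 N m, some 12.5 N at the grip's centre) is overstraining. This reading is noisy, about 0.01
- bin_grey: loose open grey plastic bin, 100 by 150 by 75 high, standing on the back of the unit's top; origin at the centre of its underside; leave alone
- taperoll: loose yellow drum, 72 in diameter, 36 high, on the back of the unit's top; origin at the centre of its underside; leave alone
- carton: loose cardboard carton 100 by 80 by 85 high on the bench, left of the unit; origin at the centre of its underside; leave alone
- can: loose blue can, 54 in diameter, 120 high, on the bench, right of the unit; origin at the centre of its underside; leave alone
- tang (a point): lower end of the steel tang that hangs from the handle's bar, 65 mm from the turning axis, 7 thick, 14 wide; 2 mm above the unit's top at the start; once locked, 8 mm below it, in front of the drawer front. Between tang and axis lies the steel cam ring, radius 50, at most 28 mm high above the unit's top

How it is judged:
By the outcome, as a careful person would: the job done as asked, in the order asked, and still so for the second after the job is handed in, with the robot touching nothing.
It also fails if it takes over 72 s, if anything falls off the work surface, if the arm or the gripper's body presses on something with over 40 N, if the wrist force passes 120 N, or if a joint passes its speed limit or range.

## Robot

A 6-joint arm with a two-finger parallel gripper is mounted at the origin on the work surface. World frame = base frame: x ahead of the robot, y to its left, z up, the work surface at z = 0. Lengths are in m, angles in rad, forces in N, time in s.
With the tool pointing down it reaches from about 0.425 to 0.95 m from the base axis. Payload 3.5 kg.
Tool frame: the origin (TCP) lies at the very end of the fingers, on their centre line; the grasp point (between the pads) lies 19 mm behind it; y points along the fingers, z is the direction in which the jaws open and shut, and the axes are right-handed (so a half turn about y gives the same grasp; the last joint's range is limited). The gripper opens to 85 mm and grips with 20 to 120 N. Pads are 22 mm wide; open, the fingers measure 114 mm over their backs; the gripper's body (76 mm by 85 mm) begins 54 mm behind the grasp point. The pads swing forward as they close: fully open they stand 13 mm farther back than shut.
Start: joints at [-1.293, 0.286, 1.577, -0, 1.279, -0.15], TCP at [0.28, -0.614, 0.231] pointing down, gripper open.
Joint ranges: [-2.77, 2.77], [-0.9, 2.22], [0.21, 2.48], [-1.53, 4.67], [0.24, 2.81], [-2.84, 2.84]. Speed limits (rad/s): [2.79, 2.79, 3.14, 3.14, 3.14, 3.14].

## Interface

Orientations are given as a unit quaternion [x, y, z, w].
In Python, from plant import ctrl gives the robot as it stands. The module is installed in compiled form; this text tells all that it offers.
- The arm moves only by the tool jog_arm, never from a script. Its argument "deltas" is a list of rows, each a list of 3 entries, a list of its own where there are three numbers: the turn, a rotation vector about the tool's x, y, z in rad, then the shift along the tool's x, y, z in m, then the opening, from 0 (shut) to 1 (fully open). In form: [[[wx, wy, wz], [dx, dy, dz], gripper], ...]. A call has 1 to 10 rows; each row is the pose to reach, as a shift and turn from the pose measured when the call began, along the tool's axes at that moment; what a row does not reach only later rows make up. A row lasts 1/12 s, in which the tool goes at most 41.7 mm and 7.16 degrees, less where a joint would pass 70% of its speed; a pose out of reach is approached as far as the arm can. A call with a gripper value outside its range is refused whole. The fingers move at their own pace and stop on an object; "force" is the grip in N (left out, the last holds). Time passes only in rows, so rows that repeat a pose let the fingers close. It gives the time, the measured TCP pose, the force and the opening at its end, in the units of the state.
- ctrl.get_state(): the state, without advancing time (a new reading comes with each control period).
- ctrl.read_camera(name): name is "scene" or "side" or "wrist"; returns a dict with "pixels" (400x640x3 uint8, blue, green, red), "range_z" (400x640 float32, m along the optical axis (not along the pixel's ray), 0 where there is no reading), "fx", "fy", "cx", "cy" (pixels), "T" (4x4, takes a point from camera to world coordinates); the wrist camera has in their place "mount" (4x4, takes a point from camera to tool coordinates, whose origin is the TCP and whose axes are the tool frame's). Camera axes: x right, y up, looking along -z (the intrinsics and any distortion apply to the point x, -y, -z); pixel columns grow to the right and rows downward; lengths in m; the calibration is good to about 2 mm. A picture is of the moment at which its call begins: read the wrist's pose just before it.
- ctrl.sign_off(): hands the job in, once; it reports no verdict.
The state is a dict: "time": time; "qpos": joint angles; "dq": joint speeds; "joint_efforts": joint torques, N m; "eef_pos": TCP position; "tcp_rot": TCP orientation; "contact_force": force on the tool from outside, world axes, zero at the start; "wrist_torque": the same for the moment, N m; "opening": opening from 0.0 (shut) to 1.0 (fully open).
Only numpy, scipy, OpenCV 4.12 (cv2) and the standard library are available. Lean on these libraries where they do the work, as an engineer would, in place of code of your own. Each camera call takes 0.05 s, during which the arm holds its last target.

## Working session

There is one attempt and no reset: what is moved stays moved. The work goes in short steps, Python scripts to look and compute and a tool call to move; the robot and the scene stay as the last step left them, time stands still between calls to the robot, and variables do not carry over. Pictures are saved under pics/ and viewed, and the job is handed in when it is done.

Besides the shell and the picture viewer there is one more tool, called after "Emit:" as a command line: name --argument value ..., lists and objects as JSON in quotes. jog_arm: Moves the arm, as the interface text tells. Its arguments: {"type":"object","properties":{"deltas":{"type":"array","items":{"type":"array"}},"force":{"type":"number"}},"required":["deltas"]}

```bash
mkdir -p pics; cat > h.py <<'E'
import numpy as np, cv2
from plant import ctrl
from scipy.spatial.transform import Rotation as R
def cam(name,fn=None):
    s=ctrl.get_state(); c=ctrl.read_camera(name)
    if fn: cv2.imwrite('pics/'+fn,c['pixels'])
    T=c.get('T')
    if T is None:
        W=np.eye(4);W[:3,:3]=R.from_quat(s['tcp_rot']).as_matrix();W[:3,3]=s['eef_pos'];T=W@c['mount']
    c['TW']=np.array(T); return c
def pts(c):
    z=c['range_z'];v,u=np.mgrid[0:z.shape[0],0:z.shape[1]]
    P=np.stack([(u-c['cx'])/c['fx']*z,-(v-c['cy'])/c['fy']*z,-z],-1)
    return P@c['TW'][:3,:3].T+c['TW'][:3,3]
def st():
    s=ctrl.get_state()
    for k,v in s.items(): print(k,np.round(v,4))
    return s
E
python3 - <<'E'
from h import *
s=st(); print(R.from_quat(s['tcp_rot']).as_matrix().round(3))
for n in('scene','side','wrist'):
    c=cam(n,n+'0.png'); print(n,c['fx'],c['fy'],c['cx'],c['cy'],[k for k in c]); print(c['TW'].round(3))
    np.savez('pics/'+n+'0.npz',P=pts(c),z=c['range_z'],px=c['pixels'])
E
```

```text
time 0.0
qpos [-1.293   0.2872  1.5782  0.      1.2786 -0.15  ]
dq [ 0.0013  0.0021 -0.0003 -0.     -0.0013 -0.0005]
joint_efforts [-0.00000e+00 -4.05981e+01 -2.92627e+01 -2.00000e-04  5.80000e-03
 -0.00000e+00]
eef_pos [ 0.2799 -0.6135  0.2299]
tcp_rot [-0.1501  0.6918 -0.6902  0.15  ]
contact_force [-0.0161  0.4284 -0.3697]
wrist_torque [0.0318 0.0081 0.0234]
opening 1.001
[[-0.91  -0.001  0.415]
 [-0.415  0.002 -0.91 ]
 [-0.    -1.    -0.002]]
scene 458.8512133654426 458.8512133654426 314.056266036003 200.37279746030094 ['pixels', 'range_z', 'fx', 'fy', 'cx', 'cy', 'T', 'TW']
[[-0.416 -0.767  0.489  1.182]
 [ 0.909 -0.356  0.216  0.281]
 [ 0.009  0.534  0.845  1.051]
 [ 0.     0.     0.     1.   ]]
side 458.4489016602206 458.4489016602206 317.1111303287218 197.1850038290084 ['pixels', 'range_z', 'fx', 'fy', 'cx', 'cy', 'T', 'TW']
[[-0.288 -0.711  0.642  1.397]
 [ 0.957 -0.205  0.203  0.253]
 [-0.012  0.673  0.74   1.008]
 [ 0.     0.     0.     1.   ]]
wrist 288.35615388192633 288.35615388192633 316.54526007292503 199.53426642564176 ['pixels', 'range_z', 'fx', 'fy', 'cx', 'cy', 'mount', 'TW']
[[ 0.415  0.859  0.3    0.358]
 [-0.91   0.393  0.134 -0.578]
 [-0.002 -0.328  0.945  0.374]
 [ 0.     0.     0.     1.   ]]
```

View pics/scene0.png

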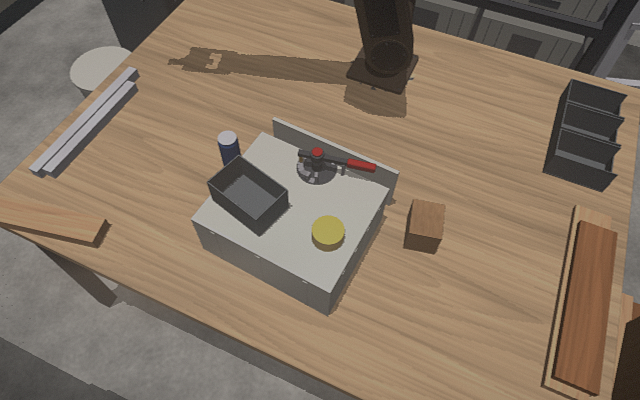

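View pics/side0.png

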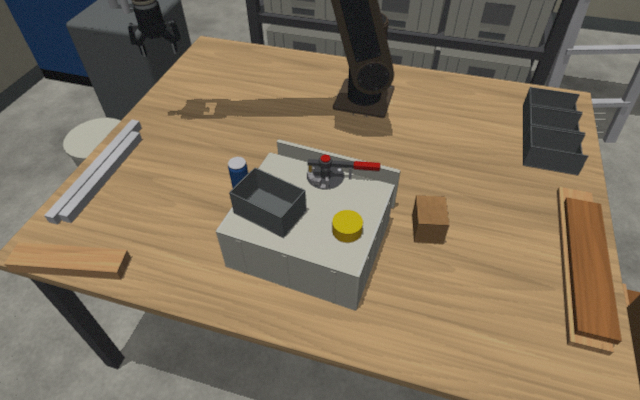

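View pics/wrist0.png

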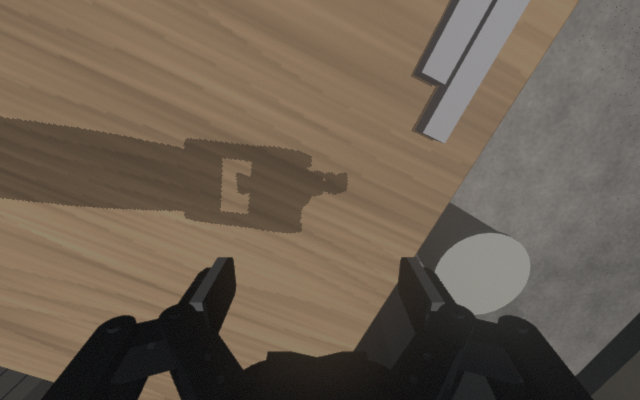

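The scene view shows the unit with its drawer panel towards the robot (275,120 to 397,172), the hub at about (317,153) and the red grip at about (360,165). The bin is at (248,195), the tape at (328,232), the can at (228,145) and the carton at (425,225). Next I'll measure them.

```bash
cat > m.py <<'E'
from h import *
import sys
for n in('scene','side'):
    c=cam(n); P=pts(c); px=c['pixels'].astype(int); ok=c['range_z']>0
    b,g,r=px[...,0],px[...,1],px[...,2]
    hsv=cv2.cvtColor(c['pixels'],cv2.COLOR_BGR2HSV)
    near=ok&(P[...,0]>.2)&(P[...,0]<1.05)&(abs(P[...,1])<.45)
    top=near&(abs(P[...,2]-.15)<.007)&(hsv[...,1]<40)
    k,lab,stt,cen=cv2.connectedComponentsWithStats(top.astype(np.uint8))
    print(n)
    for i in np.argsort(-stt[1:,4])[:3]+1:
        Q=P[lab==i]
        if len(Q)<60: continue
        rect=cv2.minAreaRect((Q[:,:2]*1000).astype(np.float32))
        print('top comp',len(Q),'z',np.median(Q[:,2]).round(4),'rect',np.round(rect[0],1),np.round(rect[1],1),round(rect[2],2)); print(cv2.boxPoints(rect).round(1).tolist(), cen[i].round(0))
    red=near&((hsv[...,0]<8)|(hsv[...,0]>172))&(hsv[...,1]>150)&(P[...,2]>.12)
    k,lab,stt,cen=cv2.connectedComponentsWithStats(red.astype(np.uint8))
    for i in range(1,k):
        if stt[i,4]<15: continue
        Q=P[lab==i]; m=Q.mean(0); hi=Q[Q[:,2]>np.percentile(Q[:,2],90)-.008]
        w,V=np.linalg.eigh(np.cov(hi[:,:2].T)); t=(hi[:,:2]-hi[:,:2].mean(0))@V[:,1]
        print('red',stt[i,4],cen[i].round(0),m.round(4),'zmax',np.percentile(Q[:,2],95).round(4),'hi',hi.mean(0).round(4),'dir',V[:,1].round(3),np.percentile(t,[2,98]).round(4))
E
python3 m.py
```

```text
scene
top comp 12429 z 0.1492 rect [687.7   7.1] [362.3 303.4] 85.43
[[522.0, -161.3000030517578], [824.5, -185.5], [853.4000244140625, 175.60000610351562], [550.9000244140625, 199.8000030517578]] [301. 214.]
top comp 1225 z 0.1524 rect [711.6 -92.9] [112.8  71.2] 74.04
[[661.9000244140625, -137.39999389648438], [730.2999877929688, -156.89999389648438], [761.2999877929688, -48.5], [692.9000244140625, -28.899999618530273]] [249. 195.]
top comp 612 z 0.1485 rect [485.3  24.4] [357.5  15.6] 85.71
[[464.20001220703125, -153.3000030517578], [479.79998779296875, -154.39999389648438], [506.5, 202.0], [490.8999938964844, 203.1999969482422]] [335. 145.]
red 64 [317. 151.] [0.5724 0.0169 0.2143] zmax 0.2173 hi [0.5724 0.0169 0.2143] dir [-0.742  0.67 ] [-0.0097  0.0102]
red 153 [361. 164.] [0.5538 0.1218 0.2037] zmax 0.2063 hi [0.5538 0.1218 0.2037] dir [-0.149  0.989] [-0.0308  0.0304]
side
top comp 9338 z 0.1495 rect [686.2   7.6] [361.1 310.2] 85.46
[[517.2999877929688, -160.1999969482422], [826.5, -184.6999969482422], [855.0999755859375, 175.3000030517578], [545.9000244140625, 199.8000030517578]] [318. 217.]
top comp 644 z 0.1523 rect [701.8 -92.4] [108.9  50.7] 74.08
[[662.5, -137.8000030517578], [711.2999877929688, -151.6999969482422], [741.2000122070312, -46.900001525878906], [692.4000244140625, -33.0]] [269. 202.]
top comp 322 z 0.1484 rect [482.3 -32.2] [246.7  18. ] 85.49
[[463.6000061035156, -154.39999389648438], [481.6000061035156, -155.8000030517578], [501.0, 90.0999984741211], [483.0, 91.5]] [316. 151.]
red 55 [325. 158.] [0.5714 0.0156 0.2122] zmax 0.2157 hi [0.573  0.0163 0.2136] dir [-0.987 -0.16 ] [-0.0113  0.0105]
red 195 [367. 165.] [0.5582 0.1212 0.2013] zmax 0.2059 hi [0.5572 0.1208 0.203 ] dir [-0.183  0.983] [-0.0316  0.0311]
```

```bash
cat >> h.py <<'E'
def rows(waypts,g=0.0,head=None,n=None):
    """world waypoints (list of [x,y,z,heading_deg of tool x]) -> rows relative to current tool frame"""
    s=ctrl.get_state();p=np.array(s['eef_pos']);M=R.from_quat(s['tcp_rot'])
    for w in waypts:
        d=M.inv().apply(np.array(w[:3])-p)
        h=np.deg2rad(w[3]);X=np.array([np.cos(h),np.sin(h),0]);Y=np.array([0,0,-1.]);Z=np.cross(X,Y)
        rv=(M.inv()*R.from_matrix(np.stack([X,Y,Z],1))).as_rotvec()
        print([[round(float(a),3) for a in rv],[round(float(a),4) for a in d],g])
def interp(a,b,n): 
    a,b=np.array(a,float),np.array(b,float); return [a+(b-a)*(i+1)/n for i in range(n)]
def cur():
    s=ctrl.get_state();X=R.from_quat(s['tcp_rot']).as_matrix()[:,0]
    return np.r_[s['eef_pos'],np.rad2deg(np.arctan2(X[1],X[0]))%360]
E
python3 - <<'E'
from h import *
d=np.load('pics/scene0.npz');P=d['P'];px=d['px']
hsv=cv2.cvtColor(px,cv2.COLOR_BGR2HSV)
b=(hsv[...,0]>100)&(hsv[...,0]<130)&(hsv[...,1]>80)&(P[...,2]>.02)&(abs(P[...,1])<.5)&(P[...,0]>.3)&(P[...,0]<1)
print('blue',b.sum(),P[b].mean(0),P[b].min(0),P[b].max(0))
print('cantop',P[133:143,222:236].reshape(-1,3).mean(0))
# non-top things on the hub: points higher than .155 near the pivot
m=(P[...,2]>.155)&(np.hypot(P[...,0]-.573,P[...,1]-.0165)<.16)
Q=P[m]; r=np.hypot(Q[:,0]-.573,Q[:,1]-.0165)
print(Q.min(0),Q.max(0)); 
for z0 in(.155,.165,.175,.185,.195,.205):
    k=(Q[:,2]>z0)&(Q[:,2]<z0+.01)&(Q[:,1]<.0165); print(z0,k.sum(),Q[k].min(0).round(3) if k.any() else '',Q[k].max(0).round(3) if k.any() else '')
c=cur();print(c)
rows(interp(c,[.427,-.09,.23,176],18))
E
```

```text
blue 30 [ 0.58129092 -0.24183954  0.11017987] [ 0.57078846 -0.26520501  0.10618746] [ 0.58655856 -0.2232466   0.11366571]
cantop [ 0.5634084  -0.2385314   0.12581073]
[ 0.54091725 -0.10935728  0.15501805] [0.73170558 0.15601642 0.22752979]
0.155 204 [ 0.554 -0.109  0.155] [0.731 0.016 0.165]
0.165 146 [ 0.577 -0.106  0.165] [0.732 0.016 0.175]
0.175 102 [ 0.577 -0.109  0.175] [0.729 0.014 0.185]
0.185 115 [ 0.579 -0.107  0.185] [0.73  0.01  0.195]
0.195 187 [ 0.567 -0.109  0.195] [0.732 0.015 0.205]
0.205 160 [ 0.559 -0.107  0.205] [0.731 0.016 0.215]
[  0.27998022  -0.61384476   0.23064979 204.51209849]
[[0.001, 0.028, -0.0], [-0.0195, 0.0001, -0.0231], 0.0]
[[0.001, 0.055, -0.0], [-0.039, 0.0001, -0.0462], 0.0]
[[0.001, 0.083, -0.0], [-0.0585, 0.0002, -0.0693], 0.0]
[[0.001, 0.111, -0.0], [-0.078, 0.0003, -0.0924], 0.0]
[[0.001, 0.138, -0.0], [-0.0975, 0.0003, -0.1155], 0.0]
[[0.001, 0.166, -0.0], [-0.117, 0.0004, -0.1385], 0.0]
[[0.001, 0.194, -0.0], [-0.1365, 0.0005, -0.1616], 0.0]
[[0.001, 0.221, -0.0], [-0.156, 0.0005, -0.1847], 0.0]
[[0.001, 0.249, 0.0], [-0.1756, 0.0006, -0.2078], 0.0]
[[0.001, 0.276, 0.0], [-0.1951, 0.0006, -0.2309], 0.0]
[[0.001, 0.304, 0.0], [-0.2146, 0.0007, -0.254], 0.0]
[[0.001, 0.332, 0.0], [-0.2341, 0.0008, -0.2771], 0.0]
[[0.001, 0.359, 0.0], [-0.2536, 0.0008, -0.3002], 0.0]
[[0.001, 0.387, 0.0], [-0.2731, 0.0009, -0.3233], 0.0]
[[0.001, 0.415, 0.0], [-0.2926, 0.001, -0.3464], 0.0]
[[0.001, 0.442, 0.0], [-0.3121, 0.001, -0.3695], 0.0]
[[0.001, 0.47, 0.0], [-0.3316, 0.0011, -0.3925], 0.0]
[[0.001, 0.498, 0.0], [-0.3511, 0.0012, -0.4156], 0.0]
```

Emit:
jog_arm --deltas '[[[0,0.03,0],[-0.02,0,-0.023],0],[[0,0.06,0],[-0.04,0,-0.047],0],[[0,0.085,0],[-0.06,0,-0.07],0],[[0,0.11,0],[-0.08,0,-0.093],0],[[0,0.14,0],[-0.1,0,-0.117],0],[[0,0.17,0],[-0.12,0,-0.14],0],[[0,0.195,0],[-0.14,0,-0.164],0],[[0,0.22,0],[-0.16,0,-0.187],0],[[0,0.25,0],[-0.18,0,-0.21],0],[[0,0.275,0],[-0.2,0,-0.235],0]]' --force 40

```text
time: 1.08
eef_pos: [0.3646, -0.3157, 0.231]
tcp_rot: [-0.053, 0.705, -0.705, 0.053]
contact_force: [0.7, -0.3, 1.4]
opening: -0.002
```

```bash
python3 - <<'E'
from h import *
c=cur();print(c, ctrl.get_state()['contact_force'])
rows(interp(c,[.427,-.09,.23,176],7)+interp([.427,-.09,.23,176],[.427,-.09,.125,176],3))
E
```

```text
[  0.36462784  -0.31572625   0.23095884 188.64840837] [ 0.71587027 -0.32320224  1.3600678 ]
[[0.001, 0.032, -0.0], [-0.0137, 0.0002, -0.0305], 0.0]
[[0.001, 0.063, -0.0], [-0.0273, 0.0003, -0.0611], 0.0]
[[0.001, 0.095, -0.0], [-0.041, 0.0005, -0.0916], 0.0]
[[0.001, 0.126, 0.0], [-0.0546, 0.0007, -0.1222], 0.0]
[[0.001, 0.158, 0.0], [-0.0683, 0.0008, -0.1527], 0.0]
[[0.001, 0.189, 0.0], [-0.0819, 0.001, -0.1832], 0.0]
[[0.001, 0.221, 0.0], [-0.0956, 0.0012, -0.2138], 0.0]
[[0.001, 0.221, 0.0], [-0.0956, 0.0362, -0.2137], 0.0]
[[0.001, 0.221, 0.0], [-0.0956, 0.0712, -0.2137], 0.0]
[[0.001, 0.221, 0.0], [-0.0956, 0.1062, -0.2137], 0.0]
```

Emit:
jog_arm --deltas '[[[0,0.03,0],[-0.014,0,-0.03],0],[[0,0.06,0],[-0.027,0,-0.06],0],[[0,0.095,0],[-0.041,0,-0.092],0],[[0,0.126,0],[-0.055,0,-0.122],0],[[0,0.158,0],[-0.068,0.001,-0.153],0],[[0,0.189,0],[-0.082,0.001,-0.183],0],[[0,0.221,0],[-0.096,0.001,-0.214],0],[[0,0.221,0],[-0.096,0.036,-0.214],0],[[0,0.221,0],[-0.096,0.071,-0.214],0],[[0,0.221,0],[-0.096,0.106,-0.214],0]]'

```text
time: 1.92
eef_pos: [0.4281, -0.0889, 0.125]
tcp_rot: [-0.025, -0.706, 0.707, 0.023]
contact_force: [0.1, 0.5, -0.9]
opening: -0.002
```

```bash
python3 - <<'E'
from h import *
s=st();print(cur())
cam('wrist','w1.png');cam('scene','s1.png')
E
```

```text
time 1.9167
qpos [-4.3800e-01 -1.3670e-01  2.2327e+00  8.0000e-04  1.0424e+00  1.2000e+00]
dq [-2.150e-02  6.351e-01  3.321e-01  8.000e-04 -9.462e-01 -6.000e-04]
joint_efforts [ 6.98400e-01 -2.47390e+01 -2.71347e+01  1.36000e-02  5.89200e-01
  2.30000e-03]
eef_pos [ 0.4281 -0.0889  0.125 ]
tcp_rot [-0.025  -0.7065  0.7069  0.0228]
contact_force [ 0.0862  0.5143 -0.8631]
wrist_torque [ 0.0113 -0.0117 -0.0309]
opening -0.0017
[ 4.28123990e-01 -8.89056496e-02  1.24976646e-01  1.76124896e+02]
```

View pics/w1.png

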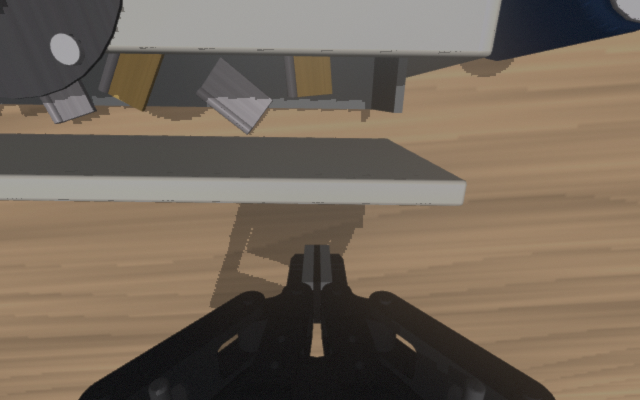

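View pics/s1.png

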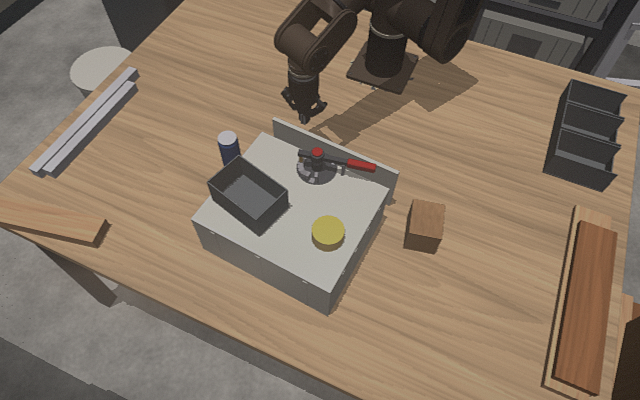

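The wrist view shows the shut fingers (about 317,285) in front of the open drawer panel's lower edge at row 200, and they are clear of it. I'll push gently along the tool's -x.

Emit:
jog_arm --deltas '[[[0,0,0],[-0.008,0,0],0],[[0,0,0],[-0.016,0,0],0],[[0,0,0],[-0.022,0,0],0],[[0,0,0],[-0.026,0,0],0],[[0,0,0],[-0.029,0,0],0],[[0,0,0],[-0.033,0,0],0],[[0,0,0],[-0.038,0,0],0],[[0,0,0],[-0.043,0,0],0],[[0,0,0],[-0.048,0,0],0],[[0,0,0],[-0.053,0,0],0]]'

```text
time: 2.85
eef_pos: [0.476, -0.0911, 0.1189]
tcp_rot: [0.02, 0.709, -0.705, -0.029]
contact_force: [-3.4, -1.9, 1.7]
opening: -0.0
```

```bash
python3 - <<'E'
from h import *
s=st();print(cur())
E
python3 m.py
```

```text
time 2.85
qpos [-3.9920e-01 -2.1000e-03  2.1195e+00  9.0000e-04  1.0384e+00  1.2405e+00]
dq [ 0.041   0.143  -0.1373  0.0009 -0.0073  0.0394]
joint_efforts [  0.5686 -25.4169 -25.8889   0.3828  -0.571   -0.0441]
eef_pos [ 0.476  -0.0911  0.1189]
tcp_rot [ 0.0199  0.7087 -0.7046 -0.0291]
contact_force [-3.4081 -1.8676  1.6719]
wrist_torque [-0.1262  0.5178 -0.0632]
opening -0.0004
[ 4.75962121e-01 -9.10655186e-02  1.18892061e-01  1.76029415e+02]
scene
top comp 12445 z 0.1493 rect [687.3   7.5] [361.1 302.4] 85.5
[[522.4000244140625, -160.60000610351562], [823.9000244140625, -184.39999389648438], [852.2999877929688, 175.60000610351562], [550.7999877929688, 199.39999389648438]] [301. 214.]
top comp 1222 z 0.1524 rect [711.5 -92.3] [112.4  71. ] 74.38
[[662.2000122070312, -136.8000030517578], [730.5999755859375, -155.89999389648438], [760.7999877929688, -47.70000076293945], [692.4000244140625, -28.600000381469727]] [249. 195.]
top comp 422 z 0.1485 rect [497.9 -29.9] [253.1  18.2] 85.03
[[477.8999938964844, -155.10000610351562], [496.0, -156.6999969482422], [517.9000244140625, 95.4000015
[... 512 characters left out ...]
217.]
top comp 652 z 0.1525 rect [701.8 -92.6] [108.3  51.9] 75.78
[[663.4000244140625, -138.6999969482422], [713.7000122070312, -151.39999389648438], [740.2999877929688, -46.400001525878906], [690.0, -33.70000076293945]] [269. 202.]
top comp 216 z 0.1482 rect [492.1 -88. ] [139.3  28.8] 85.57
[[472.29998779296875, -156.3000030517578], [501.1000061035156, -158.5], [511.79998779296875, -19.700000762939453], [483.1000061035156, -17.399999618530273]] [297. 151.]
red 55 [325. 158.] [0.5734 0.0162 0.2138] zmax 0.2161 hi [0.5734 0.0162 0.2138] dir [-0.997 -0.071] [-0.0102  0.013 ]
red 195 [366. 165.] [0.5579 0.1204 0.2015] zmax 0.2064 hi [0.5568 0.1208 0.2029] dir [-0.147  0.989] [-0.0313  0.031 ]
```

Emit:
jog_arm --deltas '[[[0,0,0],[-0.007,0,0],0],[[0,0,0],[-0.011,0,0],0],[[0,0,0],[-0.014,0,0],0],[[0,0,0],[-0.017,0,0],0],[[0,0,0],[-0.02,0,0],0],[[0,0,0],[-0.022,0,0],0],[[0,0,0],[-0.024,0,0],0],[[0,0,0],[-0.025,0,0],0],[[0,0,0],[-0.026,0,0],0],[[0,0,0],[-0.027,0,0],0]]'

```text
time: 3.78
eef_pos: [0.5038, -0.0929, 0.1184]
tcp_rot: [0.021, 0.709, -0.705, -0.028]
contact_force: [-3.0, -0.7, 0.5]
opening: 0.002
```

Emit:
jog_arm --deltas '[[[0,0,0],[-0.002,0,0],0],[[0,0,0],[-0.003,0,0],0],[[0,0,0],[-0.004,0,0],0],[[0,0,0],[-0.005,0,0],0],[[0,0,0],[-0.006,0,0],0],[[0,0,0],[-0.006,0,0],0]]'

```text
time: 4.28
eef_pos: [0.5052, -0.0931, 0.1185]
tcp_rot: [0.015, 0.709, -0.704, -0.033]
contact_force: [-20.2, -0.7, 12.3]
opening: 0.0
```

The force has risen to 20 N with no further travel, so the drawer is against its stop. I'll back off and check.

Emit:
jog_arm --deltas '[[[0,0,0],[0.008,0,0],0],[[0,0,0],[0.025,0,0],0],[[0,0,0],[0.045,0,0],0],[[0,0,0],[0.055,-0.03,0],0],[[0,0,0],[0.055,-0.07,0],0],[[0,0,0],[0.055,-0.11,0],0],[[0,0,0],[0.055,-0.14,0],0],[[0,0,0],[0.055,-0.16,0],0]]'

```text
time: 4.95
eef_pos: [0.4565, -0.0909, 0.2849]
tcp_rot: [0.018, 0.708, -0.705, -0.029]
contact_force: [0.2, 0.0, 0.4]
opening: 0.003
```

```bash
python3 m.py | grep -v '\[\['; python3 - <<'E'
from h import *
c=cam('scene','s2.png');c=cam('wrist','w2.png')
s=st();c=cur();print(c)
# bar dir 99.5+-; start: trailing side point
piv=np.array([.573,.0165]);a=np.deg2rad(99.5);d=np.array([np.cos(a),np.sin(a)]);t=np.array([-d[1],d[0]])
p=piv+.106*d-t*(.009+.011+.02);print('hover',p)
w=[p[0],p[1],.285,189.5]
rows(interp(c,w,10))
E
```

```text
scene
top comp 12801 z 0.1493 rect [681.7   8.2] [361.1 313.4] 85.28
top comp 1222 z 0.1525 rect [711.7 -92.5] [112.7  70.3] 74.92
red 67 [317. 151.] [0.572  0.0167 0.2143] zmax 0.2171 hi [0.572  0.0167 0.2143] dir [-0.973  0.229] [-0.0106  0.0118]
red 157 [361. 164.] [0.5539 0.121  0.2037] zmax 0.2066 hi [0.5539 0.1209 0.2038] dir [-0.175  0.985] [-0.0305  0.0311]
side
top comp 9619 z 0.1495 rect [683.8   7.7] [360.8 314.6] 85.46
top comp 652 z 0.1524 rect [701.5 -92.8] [108.6  52.3] 73.88
red 54 [325. 158.] [0.5732 0.0164 0.2138] zmax 0.216 hi [0.5732 0.0164 0.2138] dir [-0.995 -0.097] [-0.0106  0.0126]
red 200 [366. 165.] [0.558  0.1207 0.2012] zmax 0.2061 hi [0.557  0.1208 0.2029] dir [-0.144  0.99 ] [-0.0314  0.0311]
time 5.15
qpos [-0.4143 -0.2183  2.0064 -0.0023  1.377   1.2247]
dq [-0.0006  0.0257  0.0486 -0.003   0.0073 -0.0001]
joint_efforts [ 1.96000e-02 -2.25464e+01 -3.14296e+01 -4.00000e-04  3.37000e-02
 -3.00000e-04]
eef_pos [ 0.4549 -0.0904  0.28  ]
tcp_rot [ 0.0159  0.709  -0.7043 -0.0319]
contact_force [ 0.5081  0.1654 -0.6626]
wrist_torque [0.0164 0.0499 0.0074]
opening -0.0007
[ 4.54881564e-01 -9.04280645e-02  2.80044722e-01  1.76123181e+02]
hover [0.59495638 0.12764818]
[[0.006, -0.023, 0.023], [-0.0125, -0.0006, -0.0227], 0.0]
[[0.006, -0.047, 0.023], [-0.025, -0.0013, -0.0454], 0.0]
[[0.007, -0.07, 0.023], [-0.0375, -0.0019, -0.0681], 0.0]
[[0.007, -0.093, 0.023], [-0.0499, -0.0026, -0.0908], 0.0]
[[0.007, -0.117, 0.022], [-0.0624, -0.0032, -0.1135], 0.0]
[[0.007, -0.14, 0.022], [-0.0749, -0.0039, -0.1363], 0.0]
[[0.008, -0.163, 0.022], [-0.0874, -0.0045, -0.159], 0.0]
[[0.008, -0.187, 0.022], [-0.0999, -0.0052, -0.1817], 0.0]
[[0.008, -0.21, 0.022], [-0.1124, -0.0058, -0.2044], 0.0]
[[0.008, -0.234, 0.022], [-0.1249, -0.0065, -0.2271], 0.0]
```

View pics/s2.png

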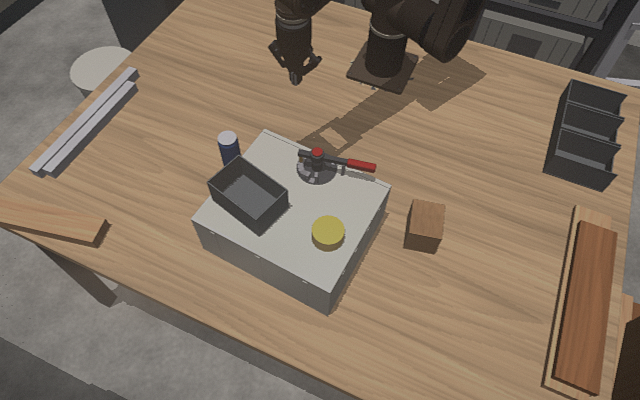

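View pics/w2.png

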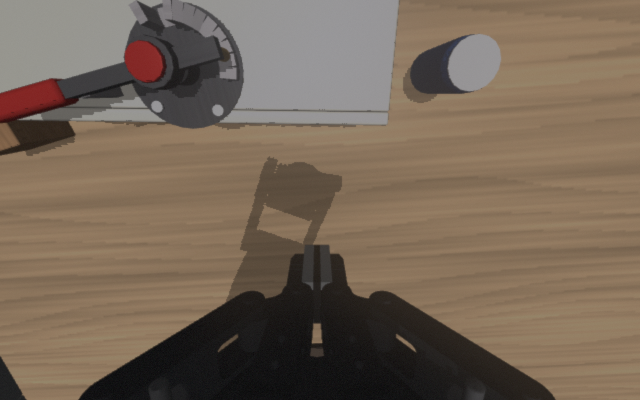

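Both views show the drawer front flush with the unit. The merged top is 313 deep, against 312 expected. The handle is still at its start, hub at (317,151) and grip at (361,164). Next is the trailing side of the handle.

Emit:
jog_arm --deltas '[[[0,-0.023,0.02],[-0.0125,0,-0.023],0],[[0,-0.047,0.02],[-0.025,-0.001,-0.045],0],[[0,-0.07,0.02],[-0.0375,-0.002,-0.068],0],[[0.007,-0.093,0.022],[-0.05,-0.003,-0.091],0],[[0.007,-0.117,0.022],[-0.0625,-0.003,-0.114],0],[[0.007,-0.14,0.022],[-0.075,-0.004,-0.136],0],[[0.008,-0.163,0.022],[-0.0875,-0.005,-0.159],0],[[0.008,-0.187,0.022],[-0.1,-0.005,-0.182],0],[[0.008,-0.21,0.022],[-0.1125,-0.006,-0.205],0],[[0.008,-0.234,0.022],[-0.125,-0.0065,-0.227],0]]'

```text
time: 5.98
eef_pos: [0.5948, 0.1291, 0.2818]
tcp_rot: [-0.061, 0.705, -0.704, 0.058]
contact_force: [0.8, -1.6, 1.3]
opening: 0.002
```

```bash
cat > p.py <<'E'
from h import *
piv=np.array([.573,.0165])
def tgt(turn,gap=0.0,r=.106,z=.172,ho=0):
    """TCP pose on trailing side of a bar at given turn; gap=clearance m"""
    a=103.5-4.55+np.rad2deg(turn); A=np.deg2rad(a)
    d=np.array([np.cos(A),np.sin(A)]);t=np.array([-d[1],d[0]])
    p=piv+r*d-t*(.020+gap); return np.r_[p,z,a+90+ho]
def where():
    c=cur();v=c[:2]-piv;r=np.hypot(*v)
    # turn of bar if touching: angle of TCP + asin(.02/r)
    a=np.arctan2(v[1],v[0])%(2*np.pi)+np.arcsin(.02/r)
    print('tcp',c.round(4),'r',r.round(4),'turn-if-touching',round(a-np.deg2rad(98.95),3),'F',np.round(ctrl.get_state()['contact_force'],1))
def red():
    for n in('side','scene'):
        c=cam(n);P=pts(c);hsv=cv2.cvtColor(c['pixels'],cv2.COLOR_BGR2HSV)
        rr=np.hypot(P[...,0]-piv[0],P[...,1]-piv[1])
        m=((hsv[...,0]<8)|(hsv[...,0]>172))&(hsv[...,1]>150)&(P[...,2]>.16)&(rr>.06)&(rr<.16)
        Q=P[m]
        if len(Q)<20: print(n,'few',len(Q));continue
        zt=np.percentile(Q[:,2],90);Q=Q[Q[:,2]>zt-.008];m=Q.mean(0);v=m[:2]-piv
        print(n,len(Q),m.round(4),'r',np.hypot(*v).round(4),'ztop',zt.round(4),'turn',round((np.arctan2(v[1],v[0])%(2*np.pi))-np.deg2rad(98.95),3))
E
python3 - <<'E'
from p import *
where();red();c=cur()
a=tgt(0,.02,z=.172)
rows(interp(c,a,5)+interp(a,tgt(0.0,.004),5))
E
```

```text
tcp [5.948000e-01 1.291000e-01 2.818000e-01 1.896111e+02] r 0.1147 turn-if-touching -0.172 F [ 0.8 -1.6  1.3]
side 157 [0.5573 0.1201 0.2029] r 0.1048 ztop 0.2052 turn -0.006
scene 75 [0.5527 0.1203 0.2037] r 0.1058 ztop 0.2064 turn 0.037
[[0.002, 0.003, 0.004], [-0.0001, 0.0219, 0.0006], 0.0]
[[0.002, 0.005, 0.004], [-0.0003, 0.0438, 0.0012], 0.0]
[[0.002, 0.008, 0.004], [-0.0004, 0.0657, 0.0019], 0.0]
[[0.002, 0.011, 0.004], [-0.0005, 0.0877, 0.0025], 0.0]
[[0.002, 0.013, 0.004], [-0.0007, 0.1096, 0.0031], 0.0]
[[0.002, 0.013, 0.004], [0.0025, 0.1096, 0.0031], 0.0]
[[0.002, 0.013, 0.004], [0.0057, 0.1096, 0.003], 0.0]
[[0.002, 0.013, 0.004], [0.0089, 0.1096, 0.003], 0.0]
[[0.002, 0.013, 0.004], [0.0121, 0.1096, 0.0029], 0.0]
[[0.002, 0.013, 0.004], [0.0153, 0.1096, 0.0029], 0.0]
```

Emit:
jog_arm --deltas '[[[0,0,0],[0,0.022,0],0],[[0,0,0],[0,0.044,0.001],0],[[0,0.01,0],[0,0.066,0.002],0],[[0,0.01,0],[0,0.088,0.003],0],[[0,0.01,0],[0,0.105,0.003],0],[[0,0.01,0],[0,0.11,0.003],0],[[0,0.01,0],[0.004,0.11,0.003],0],[[0,0.01,0],[0.008,0.11,0.003],0],[[0,0.01,0],[0.012,0.11,0.003],0],[[0,0.01,0],[0.015,0.11,0.003],0]]'

```text
time: 6.92
eef_pos: [0.5808, 0.1248, 0.1733]
tcp_rot: [-0.057, 0.706, -0.704, 0.056]
contact_force: [-1.1, -0.2, -0.3]
opening: -0.004
```

```bash
python3 - <<'E'
from p import *
where();c=cam('wrist','w3.png')
rows([tgt(x,0) for x in np.linspace(.015,.15,10)])
E
```

```text
tcp [5.808000e-01 1.248000e-01 1.733000e-01 1.891442e+02] r 0.1086 turn-if-touching -0.043 F [-1.1 -0.2 -0.3]
[[0.002, -0.012, 0.002], [0.0057, 0.0012, -0.0005], 0.0]
[[0.002, -0.027, 0.002], [0.0073, 0.0012, -0.0007], 0.0]
[[0.002, -0.042, 0.001], [0.0089, 0.0012, -0.001], 0.0]
[[0.002, -0.057, 0.001], [0.0105, 0.0012, -0.0012], 0.0]
[[0.002, -0.072, 0.001], [0.0121, 0.0012, -0.0014], 0.0]
[[0.002, -0.087, 0.001], [0.0138, 0.0012, -0.0016], 0.0]
[[0.002, -0.102, 0.001], [0.0154, 0.0012, -0.0017], 0.0]
[[0.002, -0.117, 0.001], [0.017, 0.0012, -0.0018], 0.0]
[[0.002, -0.132, 0.001], [0.0186, 0.0012, -0.002], 0.0]
[[0.002, -0.147, 0.001], [0.0202, 0.0012, -0.002], 0.0]
```

View pics/w3.png

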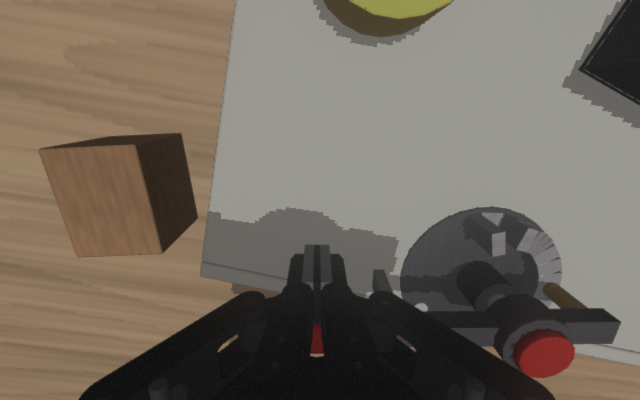

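The wrist view shows the fingers (317,260) just behind the red grip (317,340), outside the tang (382,283). I'll start pushing round the arc.

Emit:
jog_arm --deltas '[[[0,-0.012,0],[0.006,0.001,-0.0005],0],[[0,-0.027,0],[0.0075,0.001,-0.0007],0],[[0,-0.042,0],[0.009,0.001,-0.001],0],[[0,-0.057,0],[0.0105,0.001,-0.001],0],[[0,-0.072,0],[0.012,0.001,-0.0015],0],[[0,-0.087,0],[0.014,0.001,-0.0015],0],[[0,-0.102,0],[0.0155,0.001,-0.0015],0],[[0,-0.117,0],[0.017,0.001,-0.002],0],[[0,-0.132,0],[0.0185,0.001,-0.002],0],[[0,-0.147,0],[0.02,0.001,-0.002],0]]'

```text
time: 7.8
eef_pos: [0.5603, 0.1237, 0.1723]
tcp_rot: [-0.109, 0.7, -0.698, 0.108]
contact_force: [1.4, 1.9, 1.3]
opening: -0.002
```

```bash
python3 - <<'E'
from p import *
where();red()
rows([tgt(x,0) for x in np.linspace(.15,.35,11)[1:]])
E
```

```text
tcp [5.603000e-01 1.237000e-01 1.723000e-01 1.976521e+02] r 0.1079 turn-if-touching 0.148 F [1.4 1.9 1.3]
side 5 [0.5763 0.1184 0.2262] r 0.102 ztop 0.2175 turn -0.189
scene few 0
[[0.002, -0.019, 0.002], [0.002, 0.0002, -0.0004], 0.0]
[[0.002, -0.039, 0.002], [0.0042, 0.0002, -0.0007], 0.0]
[[0.002, -0.059, 0.002], [0.0063, 0.0002, -0.001], 0.0]
[[0.002, -0.079, 0.002], [0.0084, 0.0002, -0.0013], 0.0]
[[0.002, -0.099, 0.002], [0.0106, 0.0002, -0.0015], 0.0]
[[0.002, -0.119, 0.002], [0.0127, 0.0002, -0.0016], 0.0]
[[0.002, -0.139, 0.002], [0.0149, 0.0002, -0.0018], 0.0]
[[0.002, -0.159, 0.001], [0.017, 0.0002, -0.0019], 0.0]
[[0.002, -0.179, 0.001], [0.0192, 0.0002, -0.0019], 0.0]
[[0.002, -0.199, 0.001], [0.0214, 0.0002, -0.0019], 0.0]
```

Emit:
jog_arm --deltas '[[[0,-0.02,0],[0.002,0,-0.0005],0],[[0,-0.04,0],[0.004,0,-0.0005],0],[[0,-0.06,0],[0.0065,0,-0.001],0],[[0,-0.08,0],[0.0085,0,-0.0015],0],[[0,-0.1,0],[0.0105,0,-0.0015],0],[[0,-0.12,0],[0.0125,0,-0.0015],0],[[0,-0.14,0],[0.015,0,-0.002],0],[[0,-0.16,0],[0.017,0,-0.002],0],[[0,-0.18,0],[0.019,0,-0.002],0],[[0,-0.2,0],[0.0215,0,-0.002],0]]'

```text
time: 8.73
eef_pos: [0.5387, 0.119, 0.1722]
tcp_rot: [-0.179, 0.685, -0.683, 0.177]
contact_force: [1.5, 1.8, 0.3]
opening: 0.001
```

```bash
cat >> p.py <<'E'
def hub():
    for n in('side','scene','wrist'):
        c=cam(n,'tmp_%s.png'%n);P=pts(c);hsv=cv2.cvtColor(c['pixels'],cv2.COLOR_BGR2HSV)
        rr=np.hypot(P[...,0]-piv[0],P[...,1]-piv[1])
        R_=((hsv[...,0]<8)|(hsv[...,0]>172))&(hsv[...,1]>130)&(P[...,2]>.16)
        m=R_&(rr<.02);Q=P[m]
        print(n,'hub',len(Q),np.median(Q[:,2]).round(4) if len(Q) else '',end=' ')
        # dark bar between r .03 and .065, z .185-.21 above ring
        m=(P[...,2]>.183)&(rr>.026)&(rr<.068)&(c['range_z']>0);Q=P[m]
        if len(Q):
            v=(Q[:,:2]-piv);a=(np.arctan2(v[:,1],v[:,0])-np.deg2rad(98.95)+.6)%(2*np.pi)-.6
            k=(a<2)&(a>-.4); print('bar',k.sum(),'turn',np.median(a[k]).round(3) if k.any() else '','z',np.percentile(Q[k,2],80).round(4) if k.any() else '')
        else: print()
E
python3 - <<'E'
from p import *
where();hub()
rows([tgt(x,0) for x in np.linspace(.35,.55,11)[1:]])
E
```

```text
tcp [5.387000e-01 1.190000e-01 1.722000e-01 2.091807e+02] r 0.1081 turn-if-touching 0.353 F [1.5 1.8 0.3]
side hub 56 0.2142 bar 554 turn -0.044 z 0.4527
scene hub 70 0.2141 bar 621 turn 0.003 z 0.4528
wrist hub 2183 0.2157 bar 4022 turn -0.158 z 0.2593
[[0.003, -0.019, 0.003], [0.0014, -0.0, -0.0002], 0.0]
[[0.003, -0.039, 0.002], [0.0036, -0.0, -0.0005], 0.0]
[[0.003, -0.059, 0.002], [0.0057, -0.0, -0.0008], 0.0]
[[0.003, -0.079, 0.002], [0.0078, -0.0, -0.0011], 0.0]
[[0.003, -0.099, 0.002], [0.01, -0.0, -0.0013], 0.0]
[[0.003, -0.119, 0.002], [0.0121, -0.0, -0.0014], 0.0]
[[0.003, -0.139, 0.002], [0.0143, 0.0, -0.0016], 0.0]
[[0.003, -0.159, 0.002], [0.0164, 0.0, -0.0016], 0.0]
[[0.003, -0.179, 0.002], [0.0186, 0.0, -0.0017], 0.0]
[[0.003, -0.199, 0.002], [0.0208, 0.0, -0.0017], 0.0]
```

View pics/tmp_wrist.png

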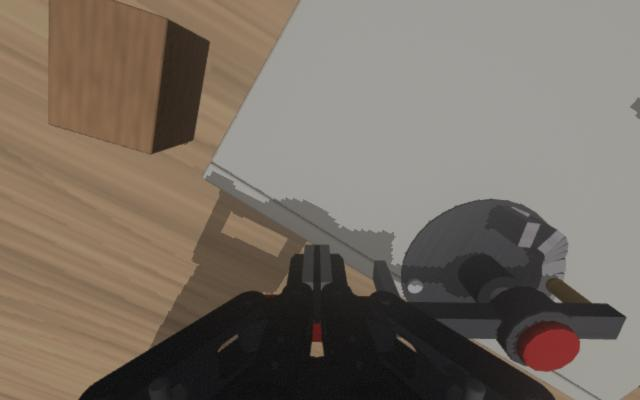

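View pics/tmp_side.png

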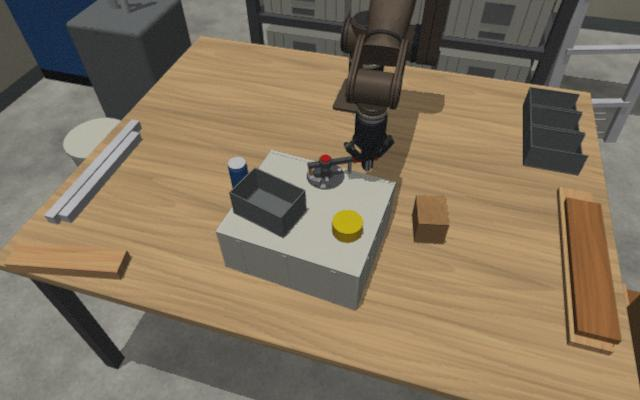

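The wrist view shows the bar tracking ahead of the fingers, with the hub cap (548,345) still at its level height. I'll continue.

Emit:
jog_arm --deltas '[[[0,-0.02,0],[0.0015,0,0],0],[[0,-0.04,0],[0.0035,0,-0.0005],0],[[0,-0.06,0],[0.0055,0,-0.001],0],[[0,-0.08,0],[0.008,0,-0.001],0],[[0,-0.1,0],[0.01,0,-0.0015],0],[[0,-0.12,0],[0.012,0,-0.0015],0],[[0,-0.14,0],[0.0145,0,-0.0015],0],[[0,-0.16,0],[0.0165,0,-0.0015],0],[[0,-0.18,0],[0.0185,0,-0.0015],0],[[0,-0.2,0],[0.021,0,-0.0015],0]]'

```text
time: 9.72
eef_pos: [0.519, 0.1099, 0.172]
tcp_rot: [-0.247, 0.664, -0.662, 0.245]
contact_force: [0.1, 1.6, 0.8]
opening: -0.005
```

```bash
sed -i "s/for n in('side','scene','wrist'):/for n in('side','wrist'):/" p.py; python3 - <<'E'
from p import *
where();hub()
rows([tgt(x,0) for x in np.linspace(.55,.75,11)[1:]])
E
```

```text
tcp [5.190000e-01 1.099000e-01 1.720000e-01 2.206578e+02] r 0.1079 turn-if-touching 0.554 F [0.1 1.6 0.8]
side hub 56 0.2139 bar 577 turn 0.233 z 0.4466
wrist hub 2156 0.2158 bar 4093 turn 0.041 z 0.2591
[[0.003, -0.018, 0.003], [0.0013, -0.0001, -0.0003], 0.0]
[[0.003, -0.038, 0.003], [0.0035, -0.0001, -0.0007], 0.0]
[[0.003, -0.058, 0.003], [0.0056, -0.0001, -0.001], 0.0]
[[0.003, -0.078, 0.003], [0.0077, -0.0001, -0.0012], 0.0]
[[0.003, -0.098, 0.003], [0.0099, -0.0001, -0.0014], 0.0]
[[0.003, -0.118, 0.003], [0.012, -0.0, -0.0016], 0.0]
[[0.003, -0.138, 0.003], [0.0142, -0.0, -0.0017], 0.0]
[[0.003, -0.158, 0.003], [0.0163, -0.0, -0.0018], 0.0]
[[0.003, -0.178, 0.003], [0.0185, -0.0, -0.0019], 0.0]
[[0.003, -0.198, 0.003], [0.0207, -0.0, -0.0019], 0.0]
```

Emit:
jog_arm --deltas '[[[0,-0.02,0],[0.0015,0,0],0],[[0,-0.04,0],[0.0035,0,-0.0005],0],[[0,-0.06,0],[0.0055,0,-0.001],0],[[0,-0.08,0],[0.008,0,-0.001],0],[[0,-0.1,0],[0.01,0,-0.0015],0],[[0,-0.12,0],[0.012,0,-0.0015],0],[[0,-0.14,0],[0.0145,0,-0.0015],0],[[0,-0.16,0],[0.0165,0,-0.002],0],[[0,-0.18,0],[0.0185,0,-0.002],0],[[0,-0.2,0],[0.0205,0,-0.002],0]]'

```text
time: 10.65
eef_pos: [0.5021, 0.0978, 0.1722]
tcp_rot: [-0.312, 0.636, -0.634, 0.31]
contact_force: [2.1, 2.9, -0.2]
opening: 0.003
```

```bash
python3 - <<'E'
from p import *
where();hub()
rows([tgt(x,0) for x in np.linspace(.75,.95,11)[1:]])
E
```

```text
tcp [5.02100e-01 9.78000e-02 1.72200e-01 2.32156e+02] r 0.1079 turn-if-touching 0.747 F [ 2.1  2.9 -0.2]
side hub 58 0.2145 bar 570 turn 0.575 z 0.4432
wrist hub 2157 0.2161 bar 4007 turn 0.227 z 0.2593
[[0.003, -0.017, 0.002], [0.0023, 0.0002, -0.0004], 0.0]
[[0.003, -0.037, 0.001], [0.0044, 0.0002, -0.0007], 0.0]
[[0.003, -0.057, 0.001], [0.0065, 0.0002, -0.001], 0.0]
[[0.003, -0.077, 0.001], [0.0087, 0.0002, -0.0013], 0.0]
[[0.003, -0.097, 0.001], [0.0108, 0.0002, -0.0015], 0.0]
[[0.003, -0.117, 0.001], [0.013, 0.0002, -0.0016], 0.0]
[[0.003, -0.137, 0.001], [0.0151, 0.0002, -0.0018], 0.0]
[[0.003, -0.157, 0.001], [0.0173, 0.0002, -0.0019], 0.0]
[[0.003, -0.177, 0.001], [0.0195, 0.0002, -0.0019], 0.0]
[[0.003, -0.197, 0.001], [0.0216, 0.0002, -0.0019], 0.0]
```

Emit:
jog_arm --deltas '[[[0,-0.02,0],[0.0022,0,0],0],[[0,-0.04,0],[0.0045,0,-0.0005],0],[[0,-0.06,0],[0.0065,0,-0.001],0],[[0,-0.08,0],[0.0085,0,-0.001],0],[[0,-0.1,0],[0.011,0,-0.0015],0],[[0,-0.12,0],[0.013,0,-0.0015],0],[[0,-0.14,0],[0.015,0,-0.0015],0],[[0,-0.16,0],[0.0175,0,-0.002],0],[[0,-0.18,0],[0.0195,0,-0.002],0],[[0,-0.2,0],[0.0215,0,-0.002],0]]'

```text
time: 11.58
eef_pos: [0.4873, 0.0821, 0.1727]
tcp_rot: [-0.373, 0.602, -0.6, 0.372]
contact_force: [0.8, 5.5, 2.9]
opening: 0.004
```

```bash
python3 - <<'E'
from p import *
where();hub()
rows([tgt(x,0) for x in np.linspace(.95,1.15,11)[1:]])
E
```

```text
tcp [4.873000e-01 8.210000e-02 1.727000e-01 2.436464e+02] r 0.108 turn-if-touching 0.947 F [0.8 5.5 2.9]
side hub 58 0.217 bar 561 turn 0.877 z 0.4379
wrist hub 2292 0.219 bar 4065 turn 0.43 z 0.2598
[[0.003, -0.017, 0.001], [0.0022, 0.0007, -0.0005], 0.0]
[[0.003, -0.037, 0.0], [0.0043, 0.0007, -0.0008], 0.0]
[[0.003, -0.057, 0.0], [0.0064, 0.0007, -0.0011], 0.0]
[[0.003, -0.077, 0.0], [0.0086, 0.0007, -0.0014], 0.0]
[[0.003, -0.097, 0.0], [0.0107, 0.0007, -0.0016], 0.0]
[[0.003, -0.117, 0.0], [0.0129, 0.0007, -0.0018], 0.0]
[[0.003, -0.137, 0.0], [0.015, 0.0007, -0.0019], 0.0]
[[0.003, -0.157, 0.0], [0.0172, 0.0007, -0.002], 0.0]
[[0.003, -0.177, 0.0], [0.0193, 0.0007, -0.002], 0.0]
[[0.003, -0.197, 0.0], [0.0215, 0.0007, -0.002], 0.0]
```

The hub is up 3 mm, so the handle is on the ramp. The foot looks to be near 0.76, which would put the crest near 1.26 and the notch near 1.56.

Emit:
jog_arm --deltas '[[[0,-0.02,0],[0.0022,0.0005,0],0],[[0,-0.04,0],[0.0045,0.0005,-0.0005],0],[[0,-0.06,0],[0.0065,0.0005,-0.001],0],[[0,-0.08,0],[0.0085,0.0005,-0.001],0],[[0,-0.1,0],[0.0105,0.0005,-0.0015],0],[[0,-0.12,0],[0.013,0.0005,-0.0015],0],[[0,-0.14,0],[0.015,0.0005,-0.0015],0],[[0,-0.16,0],[0.017,0.0005,-0.002],0],[[0,-0.18,0],[0.0195,0.0005,-0.002],0],[[0,-0.2,0],[0.0215,0.0005,-0.002],0]]'

```text
time: 12.52
eef_pos: [0.4763, 0.0637, 0.1729]
tcp_rot: [-0.431, 0.561, -0.56, 0.431]
contact_force: [0.8, 5.5, 3.8]
opening: -0.002
```

```bash
python3 - <<'E'
from p import *
where();hub()
rows([tgt(x,0) for x in np.linspace(1.15,1.30,11)[1:]])
E
```

```text
tcp [4.763000e-01 6.370000e-02 1.729000e-01 2.550926e+02] r 0.1076 turn-if-touching 1.148 F [0.8 5.5 3.8]
side hub 56 0.2207 bar 483 turn 1.092 z 0.4301
wrist hub 2458 0.2227 bar 4117 turn 0.632 z 0.2601
[[0.002, -0.011, -0.0], [0.0016, 0.0008, -0.0006], 0.0]
[[0.002, -0.026, -0.0], [0.0032, 0.0008, -0.0009], 0.0]
[[0.002, -0.041, -0.0], [0.0048, 0.0008, -0.0011], 0.0]
[[0.002, -0.056, -0.0], [0.0064, 0.0008, -0.0014], 0.0]
[[0.002, -0.071, -0.0], [0.008, 0.0008, -0.0016], 0.0]
[[0.002, -0.086, -0.0], [0.0096, 0.0008, -0.0017], 0.0]
[[0.002, -0.101, -0.0], [0.0112, 0.0008, -0.0019], 0.0]
[[0.002, -0.116, -0.0], [0.0128, 0.0008, -0.002], 0.0]
[[0.002, -0.131, -0.0], [0.0144, 0.0008, -0.0021], 0.0]
[[0.002, -0.146, -0.0], [0.016, 0.0008, -0.0022], 0.0]
```

Emit:
jog_arm --deltas '[[[0,-0.011,0],[0.0016,0,-0.0005],0],[[0,-0.026,0],[0.003,0,-0.001],0],[[0,-0.041,0],[0.005,0,-0.001],0],[[0,-0.056,0],[0.0065,0,-0.0015],0],[[0,-0.071,0],[0.008,0,-0.0015],0],[[0,-0.086,0],[0.0095,0,-0.0015],0],[[0,-0.101,0],[0.011,0,-0.002],0],[[0,-0.116,0],[0.0128,0,-0.002],0]]'

```text
time: 13.28
eef_pos: [0.4707, 0.0511, 0.1727]
tcp_rot: [-0.464, 0.535, -0.534, 0.462]
contact_force: [-0.5, 1.8, 2.6]
opening: 0.005
```

```bash
python3 - <<'E'
from p import *
where();hub()
rows([tgt(x,0) for x in np.linspace(1.26,1.34,9)[1:]])
E
```

```text
tcp [4.707000e-01 5.110000e-02 1.727000e-01 2.617869e+02] r 0.108 turn-if-touching 1.275 F [-0.5  1.8  2.6]
side hub 59 0.223 bar 303 turn 1.141 z 0.4192
wrist hub 2638 0.2249 bar 4153 turn 0.766 z 0.2599
[[0.003, 0.0, 0.001], [-0.0006, 0.0007, 0.0002], 0.0]
[[0.003, -0.01, 0.001], [0.0004, 0.0007, -0.0], 0.0]
[[0.003, -0.02, 0.0], [0.0015, 0.0007, -0.0002], 0.0]
[[0.003, -0.03, 0.0], [0.0026, 0.0007, -0.0004], 0.0]
[[0.003, -0.04, 0.0], [0.0036, 0.0007, -0.0005], 0.0]
[[0.003, -0.05, 0.0], [0.0047, 0.0007, -0.0007], 0.0]
[[0.003, -0.06, 0.0], [0.0058, 0.0007, -0.0008], 0.0]
[[0.003, -0.07, 0.0], [0.0068, 0.0007, -0.001], 0.0]
```

View pics/tmp_wrist.png

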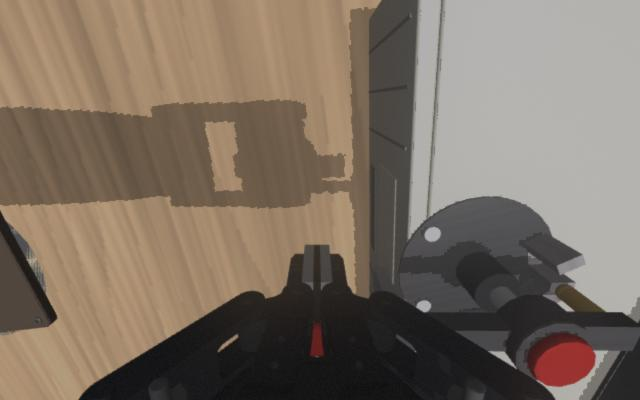

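The hub is up 9 mm and the push force has fallen, so the handle is on the crest. I'll use small steps now. The wrist view shows the grip (318,340) held against the fingers and the hub cap at (560,358).

Emit:
jog_arm --deltas '[[[0,-0.01,0],[0.0008,0,0],0],[[0,-0.02,0],[0.0016,0,0],0],[[0,-0.025,0],[0.0024,0,0],0],[[0,-0.03,0],[0.0032,0,-0.0005],0],[[0,-0.04,0],[0.004,0,-0.0005],0]]'

```text
time: 13.8
eef_pos: [0.4695, 0.0471, 0.1727]
tcp_rot: [-0.474, 0.526, -0.525, 0.473]
contact_force: [-0.6, 2.4, 3.1]
opening: 0.002
```

```bash
python3 - <<'E'
from p import *
where();hub()
rows([tgt(x,0) for x in np.linspace(1.3,1.4,9)[1:]])
E
```

```text
tcp [4.695000e-01 4.710000e-02 1.727000e-01 2.640592e+02] r 0.1079 turn-if-touching 1.314 F [-0.6  2.4  3.1]
side hub 59 0.2232 bar 242 turn 1.132 z 0.3108
wrist hub 2668 0.2249 bar 4167 turn 0.804 z 0.2598
[[0.003, -0.002, 0.001], [-0.0002, 0.0007, 0.0001], 0.0]
[[0.003, -0.015, 0.001], [0.0011, 0.0007, -0.0002], 0.0]
[[0.003, -0.027, 0.001], [0.0024, 0.0007, -0.0004], 0.0]
[[0.003, -0.04, 0.001], [0.0038, 0.0007, -0.0006], 0.0]
[[0.003, -0.052, 0.001], [0.0051, 0.0007, -0.0008], 0.0]
[[0.003, -0.065, 0.001], [0.0064, 0.0007, -0.0009], 0.0]
[[0.003, -0.077, 0.001], [0.0078, 0.0007, -0.0011], 0.0]
[[0.003, -0.09, 0.001], [0.0091, 0.0007, -0.0012], 0.0]
```

Emit:
jog_arm --deltas '[[[0,-0.01,0],[0.001,0,0],0],[[0,-0.02,0],[0.002,0,-0.0005],0],[[0,-0.03,0],[0.003,0,-0.0005],0],[[0,-0.04,0],[0.004,0,-0.0005],0],[[0,-0.05,0],[0.005,0,-0.001],0]]'

```text
time: 14.32
eef_pos: [0.468, 0.0419, 0.1726]
tcp_rot: [-0.487, 0.514, -0.513, 0.486]
contact_force: [0.7, 1.5, 2.8]
opening: 0.003
```

```bash
python3 - <<'E'
from p import *
where();hub()
E
```

```text
tcp [4.680000e-01 4.190000e-02 1.726000e-01 2.669591e+02] r 0.108 turn-if-touching 1.363 F [0.7 1.5 2.8]
side hub 61 0.2226 bar 221 turn 1.132 z 0.2786
wrist hub 2683 0.2249 bar 4174 turn 0.854 z 0.2598
```

Emit:
jog_arm --deltas '[[[0,-0.01,0],[0.001,0,0],0],[[0,-0.02,0],[0.002,0,-0.0005],0],[[0,-0.03,0],[0.003,0,-0.0005],0],[[0,-0.04,0],[0.004,0,-0.0005],0],[[0,-0.05,0],[0.005,0,-0.001],0]]'

```text
time: 14.83
eef_pos: [0.4669, 0.0363, 0.1726]
tcp_rot: [-0.5, 0.501, -0.501, 0.498]
contact_force: [0.2, -0.7, 2.4]
opening: -0.001
```

```bash
python3 - <<'E'
from p import *
where();hub()
E
```

```text
tcp [4.66900e-01 3.63000e-02 1.72600e-01 2.69842e+02] r 0.1079 turn-if-touching 1.416 F [ 0.2 -0.7  2.4]
side hub 59 0.2226 bar 210 turn 1.181 z 0.2797
wrist hub 2527 0.2217 bar 3951 turn 0.902 z 0.2598
```

```bash
python3 - <<'E'
from p import *
where();hub()
E
```

```text
tcp [4.666000e-01 3.660000e-02 1.724000e-01 2.697893e+02] r 0.1083 turn-if-touching 1.414 F [-0.   0.6  0.2]
side hub 56 0.2082 bar 190 turn 1.164 z 0.2738
wrist hub 1806 0.2058 bar 3978 turn 0.902 z 0.2594
```

View pics/tmp_wrist.png

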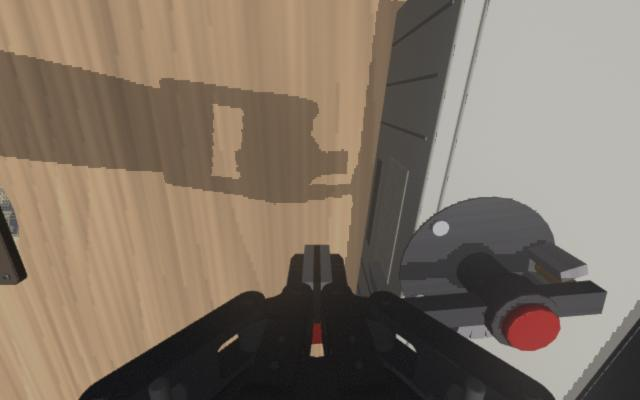

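The hub has dropped 19 mm from the crest and now sits 10 mm below the start level, so the handle is in the notch with no contact force. I'll retreat backwards and then up.

Emit:
jog_arm --deltas '[[[0,0,0],[-0.008,0,0],0],[[0,0,0],[-0.016,0,0.004],0],[[0,0,0],[-0.02,-0.005,0.004],0],[[0,0,0],[-0.02,-0.035,0.004],0],[[0,0,0],[-0.02,-0.07,0.004],0],[[0,0,0],[-0.03,-0.1,0.004],0],[[0,0,0],[-0.06,-0.12,0.004],0],[[0,0,0],[-0.09,-0.12,0.004],0],[[0,0,0],[-0.12,-0.12,0.004],0],[[0,0,0],[-0.14,-0.12,0.004],0]]'

```text
time: 15.87
eef_pos: [0.4714, 0.1797, 0.2934]
tcp_rot: [-0.5, 0.501, -0.5, 0.499]
contact_force: [-0.8, -0.9, 0.0]
opening: 0.001
```

```bash
python3 - <<'E'
from p import *
where();red();hub();cam('scene','s4.png');cam('wrist','w4.png')
E
python3 m.py
```

```text
tcp [4.714000e-01 1.797000e-01 2.934000e-01 2.698765e+02] r 0.1922 turn-if-touching 0.505 F [-0.8 -0.9  0. ]
side 99 [0.4696 0.0061 0.1939] r 0.104 ztop 0.1959 turn 1.515
scene 128 [0.4668 0.0065 0.1937] r 0.1067 ztop 0.196 turn 1.509
side hub 55 0.2046 bar 53 turn 1.513 z 0.1924
wrist hub 32 0.2058 bar 0 turn  z 
scene
top comp 12967 z 0.1493 rect [679.7   8.3] [361.1 317.6] 85.24
[[506.3999938964844, -158.39999389648438], [822.9000244140625, -184.8000030517578], [852.9000244140625, 175.0], [536.4000244140625, 201.39999389648438]] [302. 211.]
top comp 1234 z 0.1525 rect [711.5 -92.2] [114.3  70.6] 74.51
[[662.2000122070312, -137.8000030517578], [730.2000122070312, -156.60000610351562], [760.7000122070312, -46.5], [692.7000122070312, -27.700000762939453]] [249. 195.]
red 125 [330. 125.] [0.4673 0.0064 0.1936] zmax 0.1968 hi [0.4673 0.0064 0.1936] dir [-0.994 -0.106] [-0.0305  0.0315]
red 65 [317. 154.] [0.5712 0.0163 0.204 ] zmax 0.2068 hi [0.5712 0.0163 0.204 ] dir [-0.913 -0.408] [-0.0106  0.0124]
side
top comp 9665 z 0.1495 rect [682.2   7.4] [361.4 317.2] 85.43
[[509.79998779296875, -160.10000610351562], [826.0, -185.39999389648438], [854.7000122070312, 174.8000030517578], [538.5, 200.10000610351562]] [319. 215.]
top comp 656 z 0.1525 rect [702. -93.] [109.2  52.1] 74.35
[[662.2000122070312, -138.60000610351562], [712.4000244140625, -152.6999969482422], [741.9000244140625, -47.5], [691.7000122070312, -33.400001525878906]] [269. 201.]
red 98 [332. 138.] [0.4689 0.0059 0.1935] zmax 0.1962 hi [0.4691 0.006  0.1936] dir [-0.995 -0.101] [-0.03    0.0333]
red 53 [325. 161.] [0.5741 0.0165 0.2044] zmax 0.2072 hi [0.5741 0.0165 0.2044] dir [-0.993  0.116] [-0.0104  0.0117]
```

View pics/s4.png

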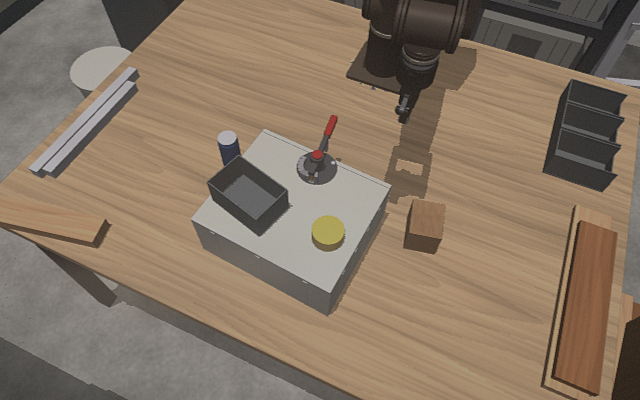

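View pics/w4.png

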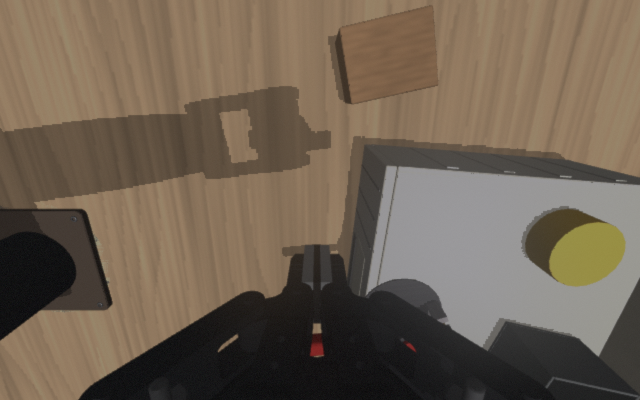

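The handle points out over the front at turn 1.51, dropped by 10 mm. The top rectangle now reads 317 instead of 313, so I'll check the drawer edge away from the handle before handing in.

```bash
cat > d.py <<'E'
from p import *
ux=np.array([.9968,-.0793]);uy=np.array([.0793,.9968]);o=np.array([.690,.007])
def edge(P,px,z,tag):
    hsv=cv2.cvtColor(px,cv2.COLOR_BGR2HSV)
    v=P[...,:2]-o;X=v@ux;Y=v@uy
    m=(z>0)&(abs(P[...,2]-.149)<.006)&(hsv[...,1]<40)
    out=[]
    for y0 in np.arange(-.17,.18,.02):
        k=m&(abs(Y-y0)<.01)&(X<-.1)
        out.append(round(float(np.percentile(X[k],2))*1000) if k.sum()>5 else None)
    print(tag,out)
if __name__=='__main__':
    for n in('scene','side'):
        q=np.load(f'pics/{n}0.npz');edge(q['P'],q['px'],q['z'],n+'0')
        c=cam(n);edge(pts(c),c['pixels'],c['range_z'],n+' now')
    s2=cv2.imread('pics/s2.png');s4=cv2.imread('pics/s4.png')
    a=np.hstack([cv2.resize(x[110:210,250:410],None,fx=2.5,fy=4) for x in(s2,s4)]);cv2.imwrite('pics/cmp.png',a)
E
python3 d.py
```

```text
scene0 [-210, -209, -209, -209, -208, -210, -210, -211, -210, -210, -210, -209, -209, -210, -209, -209, -209, -209]
scene now [-162, -162, -163, -162, -163, -162, -162, -162, -183, -167, -162, -162, -162, -161, -162, -161, -161, -162]
side0 [-207, -208, -207, -207, -206, -206, -207, -210, -208, -209, -209, -208, -205, -150, -151, -205, -206, -206]
side now [-161, -160, -160, -462, -633, -627, -627, -636, -671, -165, -161, -160, -160, -161, -159, -161, -161, -161]
```

View pics/cmp.png

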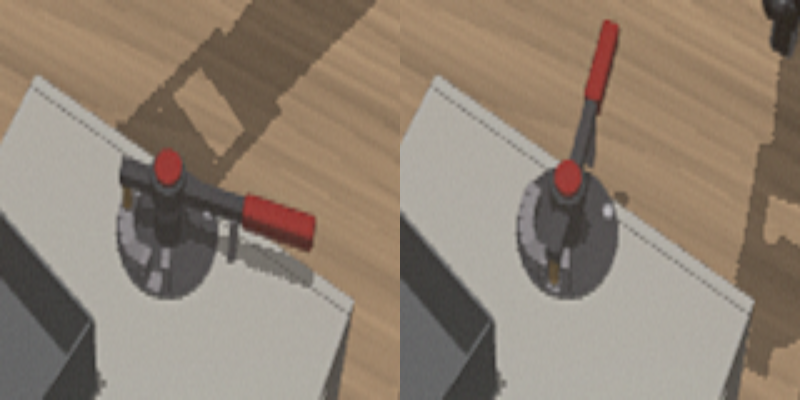

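The drawer edge lies at -162 mm along its whole width; the extra depth in the fit was the handle's tang. The comparison picture shows the panel flush both before and after, the handle over the front and the hub lower. Everything holds, so I'm handing in.

```bash
python3 - <<'E'
from p import *
red();where();print(ctrl.sign_off())
E
```

```text
side 97 [0.4695 0.0062 0.1939] r 0.104 ztop 0.1961 turn 1.514
scene 129 [0.4672 0.0066 0.1939] r 0.1062 ztop 0.1962 turn 1.508
tcp [4.716000e-01 1.762000e-01 2.921000e-01 2.697092e+02] r 0.1892 turn-if-touching 0.515 F [ 0.8  0.3 -1. ]
the job is handed in; nothing more can be done
None
```

The drawer is fully home and the red handle is locked in its notch. I handed the job in at about 16 s.

- **Drawer:** I pushed it in with the shut fingers, slowing to about 12 mm/s before the stop. The force rose to about 20 N at the stop, and I backed off straight away. At the end its outer edge measured 160–163 mm ahead of the unit's origin, where 162 mm is home.
- **Handle:** I pushed it round from behind with light force, up to about 5.5 N sideways. It climbed the ramp from a turn of about 0.76 and rose 9 mm on the crest. It then dropped 19 mm into the notch by itself, with the fingers staying behind and never pressing it against the stop. It rests at a turn of about 1.51, with the grip 10 mm below its start height, as expected for the notch.
- **Surroundings:** the bin measured unmoved. The tape roll, carton and can look unmoved in the pictures; I did not measure them again. The robot stands clear and touches nothing.

One check disagreed for a moment: a rectangle fitted to the unit's top grew from 313 to 317 mm after locking. A strip-by-strip measurement showed this was only the handle near the middle of the edge, not the drawer opening. In the side view, some strips gave no usable edge reading.

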